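# Seat the main-switch knob of a distribution box on its cross-pin and hold it home

## Task

Swing the smoked cover of the distribution box open by its bow handle, past upright so that it stays open. Take the knurled main-switch knob, which is only resting on the cross-pin of its shaft, turn it until the keyway hidden inside it drops over the pin, and push it fully home against its spring; finish with the gripper still on the knob, holding it pushed home so that its clamping screw can be tightened. Leave the other things on the table where they are.

Things in the scene. Friction and masses are not known exactly. Their poses are not given: they have to be found in the camera images.
- box: white electrical distribution box on its back, fixed, 240 (x) x 360 (y) x 88 mm high. Origin under its centre, z up. Window opening in its frame 170 x 300 mm; front plate recessed to 40 mm above the table, six breakers (65 mm high) in its -y half, the knob in its +y half with 75 mm free all round its axis. The cover is hinged on the +x side; its handle is near the -x side
- cover (a joint): cover angle: 0 closed (flat top 114 mm above the table), 1.57 upright, 2.3 back against its stop. About 0.2 kg, light hinge, no catch: falls shut from below upright, falls back to its stop from beyond. Reaches 178 mm from the hinge, 310 mm wide, with a 21 mm rim inside
- cover_handle (a point): middle of the bar of the cover's bow handle (moves with the cover). Round bar 10 mm thick, 90 mm long along the box's y, 29 mm free between bar and cover, 18 mm from the cover's free edge
- cover_hinge (a point): fixed point on the cover's hinge line, level with the middle of the handle, 100 mm above the table; the line runs along the box's y. Closed, the middle of the bar lies 160 mm towards the box's -x and 48 mm above this point; opening carries it up and over towards the box's +x
- knob_seat (a point): point on the axis of the knob's upright shaft, in the top plane of the black round bezel (72 mm across, 46 mm above the table), axes as the box. The knob is fully home when its underside lies on this plane. Shaft and cross-pin do not turn; the pin's direction is hidden under the knob and differs each time
- knob: loose knurled knob, 48 mm across, 46 mm high, 0.1 to 0.21 kg, upright over the shaft, 2 mm side play; origin under its centre. It starts resting on the cross-pin, underside 11 mm above knob_seat. Turning it clockwise (from above) 20 to 65 degrees from the start brings its keyway over the pin, 7 degrees play either side; it then drops 6 mm onto the sprung ring. Pointer mark on top is its +x
- spring_ring (a joint): travel of the sprung black ring under the knob: 0 relaxed (5 mm above knob_seat) to 0.005 m fully pressed (flush with knob_seat); it gives from about 3 N and takes about 8 N when fully pressed
- screwdriver: screwdriver, 200 mm, lying on the table to the -y side of the box; bystander, leave alone; origin under its middle
- breaker: spare 18 mm breaker lying on its side, 85 x 65 mm, to the +y side of the box; bystander, leave alone; origin under its middle
- screw_tub: open grey tub of screws, 66 mm across, 35 mm high, to the +y side of the box; bystander, leave alone; origin under its middle
- plant_green: white ribbed pot with a green succulent, about 100 mm high, behind the box; bystander, leave alone; origin under its middle
- plant_red: smaller white pot with a reddish succulent, about 90 mm high, behind the box; bystander, leave alone; origin under its middle
- tape_roll: roll of black tape lying flat, 68 mm across, 19 mm high, behind the box; bystander, leave alone; origin under its middle
- torch: small dark torch lying on its side, 125 mm long, 36 mm thick, to the -y side of the box; bystander, leave alone; origin under its middle

How it is judged:
On the way, in this order (a step that is already met when the one before it is completed fails the run):
1. the cover is lifted by its handle (value of joint cover above 0.3 rad and distance between the grasp point and cover_handle below 0.05 m), for 0.1 s.
2. the cover is swung open past upright (value of joint cover above 1.62 rad), for 0.2 s.
3. the knob has dropped over the pin (z of knob in the frame of knob_seat below 0.008 m and horizontal distance between knob and knob_seat below 0.005 m and angle between knob's own z axis and vertical below 0.12 rad), for 0.1 s.
At the end, for the whole second after the job is handed in: the knob is over its shaft (axis within 5 mm, upright within 0.12 rad), its underside within 2 mm of knob_seat, the sprung ring pressed by more than 3 mm, the fingers pressing on the knob with more than 3 N, the knob still (below 20 mm/s), and the cover still open beyond 1.62 rad (z of knob in the frame of knob_seat below 0.002 m and value of joint spring_ring above 0.003 m and contact force between the fingers and knob above 3 N and linear speed of knob below 0.02 m/s and value of joint cover above 1.62 rad and horizontal distance between knob and knob_seat below 0.005 m and angle between knob's own z axis and vertical below 0.12 rad); the arm keeps its last pose, push and grip.
It fails at once if another thing on the table is moved by more than 30 mm (distance of any of screwdriver, breaker, screw_tub, plant_green, plant_red, tape_roll, torch from where it was at the start of the episode above 0.03 m).
It also fails if it takes over 51 s, if anything falls off the work surface, if the arm or the gripper's body presses on something with over 40 N, if the wrist force passes 120 N, or if a joint passes its speed limit or range.

## Robot

A 7-joint arm with a two-finger parallel gripper is mounted at the origin on the work surface. World frame = base frame: x ahead of the robot, y to its left, z up, the work surface at z = 0. Lengths are in m, angles in rad, forces in N, time in s.
With the tool pointing down it reaches from about 0.4 to 0.875 m from the base axis. Payload 19.3 kg.
Tool frame: the origin (TCP) lies on the centre line of the jaws, within the pads' length; the fingertips stand 14 mm ahead of it and the grasp point (between the pads) lies 5 mm behind it (bot.tip_extent is the distance from the TCP to the fingertips, in m); z points along the fingers, y is the line along which they close (so a half turn about z gives the same grasp; the last joint's range is limited). The gripper opens to 85 mm and grips with 20 to 120 N. Pads are 22 mm wide; open, the fingers measure 114 mm over their backs; the gripper's body (76 mm by 85 mm) begins 54 mm behind the grasp point. The pads swing forward as they close: fully open they stand 13 mm farther back than shut.
Start: joints at [-1.345, 0.521, -0.036, 1.599, 0.021, 1.021, -0.113], TCP at [0.182, 0.598, 0.245] pointing down, gripper open.
Joint ranges: [-2.91, 2.91], [-0.3, 2.13], [-1.5, 1.42], [0.17, 2.43], [-1.26, 4.41], [0.16, 1.93], [-2.52, 2.52]. Speed limits (rad/s): [1.89, 1.89, 2.39, 2.39, 3.01, 3.01, 3.01].

## Interface

Orientations are given as [roll, pitch, yaw] about the fixed x, y, z axes, in that order (R = Rz(yaw) Ry(pitch) Rx(roll)).
In Python, from workcell import monitor, grab_frame, camera_model, bot gives the robot as it stands.
- The arm moves only by the tool move_arm, never from a script. Its argument "moves" is a list of rows, each a list of 4 numbers: the shift along the world's x, y, z in mm, then the turn about the world's z in rad. A call has 1 to 12 rows; each row is the pose to reach, as a shift and turn from the pose commanded when the call began; what a row does not reach only later rows make up. A row lasts 1/8 s, in which the tool goes at most 62.5 mm and 10.7 degrees, less where a joint would pass 70% of its speed; a pose out of reach is approached as far as the arm can. A call with a gripper value outside its range is refused whole. "gripper" is the opening, from 0 (shut) to 1 (fully open), set as the call begins (left out, the last holds). The fingers move at their own pace and stop on an object; "newtons" is the grip in N (left out, the last holds). Time passes only in rows, so rows that repeat a pose let the fingers close. It gives the time, the measured TCP pose, the force, the opening and the grip force at its end, in the units of the state.
- monitor.observe(): the state, without advancing time (a new reading comes with each control period).
- grab_frame(name): name is "scene" or "side" or "wrist"; returns the picture (384x512x3 uint8, blue, green, red); there is no depth.
- camera_model(name): a dict with "vfov" (degrees; the focal length in pixels is half the picture's height over the tangent of half this angle, whatever the lens; pixels are square), "cx", "cy" (the principal point, pixels), "R" (3x3) and "t" (3): a world point X has camera coordinates R X + t; the wrist camera has in their place "T_tool_cam" (4x4, takes a point from camera to tool coordinates, whose origin is the TCP and whose axes are the flange's). Camera axes: x right, y down, z forward; pixel columns grow to the right and rows downward; lengths in m; the calibration is good to about 2 mm. A picture is of the moment at which its call begins: read the wrist's pose just before it. camera_model takes no time and is no camera call.
- bot.job_done(): hands the job in; it is judged then, once.
The state is a dict: "clock": time; "qpos": joint angles; "qd": joint speeds; "joint_efforts": joint torques, N m; "position": TCP position; "tool_rot": TCP orientation; "force": force on the tool from outside, world axes, zero at the start; "moment": the same for the moment, N m; "grip_width": finger opening in m; "finger_force": force on a finger pad.
Only numpy, scipy, OpenCV 4.12 (cv2) and the standard library are available. Lean on these libraries where they do the work, as an engineer would, in place of code of your own. Each camera call takes 0.05 s, during which the arm holds its last target. There are 200 camera calls.

## Working session

There is one attempt and no reset: what is moved stays moved. The work goes in short steps, Python scripts to look and compute and a tool call to move; the robot and the scene stay as the last step left them, time stands still between calls to the robot, and variables do not carry over. Pictures are saved under pics/ and viewed, at most 10 in all, crops included, and the job is handed in when it is done.

Besides the shell and the picture viewer there is one more tool, called after "Request:" by a JSON object that holds its "name" and its "arguments". move_arm: Moves the arm, as the interface text tells. Its arguments: {"type":"object","properties":{"moves":{"type":"array","items":{"type":"array","items":{"type":"number"}}},"gripper":{"type":"number"},"newtons":{"type":"number"}},"required":["moves"]}

```bash
mkdir -p pics
python3 - <<'E'
from workcell import monitor, grab_frame, camera_model, bot
import cv2,numpy as np
s=monitor.observe();print(s)
a=grab_frame("scene");b=grab_frame("side")
cv2.imwrite("pics/scene0.png",a);cv2.imwrite("pics/side0.png",b)
for n in("scene","side","wrist"):print(n,camera_model(n))
print(bot.tip_extent)
E
```

```text
{'clock': 0.0, 'qpos': array([-1.34520076,  0.52202741, -0.03636771,  1.59999383,  0.02119083,
        1.02110994, -0.11279401]), 'qd': array([-0.00226752, -0.00166001,  0.0006769 ,  0.00061017,  0.00251069,
       -0.00049319,  0.00062781]), 'joint_efforts': array([ 7.18813790e-04, -9.27094603e+01,  1.98011354e+00, -3.69934773e+01,
        1.79365621e-02,  8.20576708e-03, -1.74565071e-05]), 'position': array([0.18210388, 0.59754511, 0.244722  ]), 'tool_rot': array([-3.14043980e+00,  5.48039342e-05,  2.84582305e+00]), 'force': array([ 0.46263054, -0.25380454, -0.28083033]), 'moment': array([-0.05117726, -0.02700144,  0.0112223 ]), 'finger_force': 0.0, 'grip_width': 0.0851994427914415}
scene {'vfov': 43.36601728787893, 'cx': 247.47150936755597, 'cy': 198.37268686698857, 'R': array([[ 0.38291021,  0.92369132,  0.01319521],
       [ 0.52561891, -0.20610113, -0.82537694],
       [-0.75967397,  0.32298091, -0.56442785]]), 't': array([-0.23159943, -0.20244712,  1.78303359])}
side {'vfov': 49.53946528341882, 'cx': 247.8886087901628, 'cy': 190.25121194579822, 'R': array([[ 0.69197262, -0.72169552, -0.01815121],
       [-0.36673504, -0.32975183, -0.86992479],
       [ 0.62183543,  0.60862082, -0.49285027]]), 't': array([-0.38490737,  0.31957873,  0.83454102])}
wrist {'vfov': 58.19726673670965, 'cx': 252.7808979750139, 'cy': 196.19081807856332, 'T_tool_cam': array([[ 1.62896372e-04, -9.54830111e-01, -2.97152205e-01,
         7.69748878e-02],
       [ 9.99999980e-01,  1.21847064e-04,  1.56664236e-04,
        -9.44608902e-04],
       [-1.13380606e-04, -2.97152224e-01,  9.54830112e-01,
        -1.28570549e-01],
       [ 0.00000000e+00,  0.00000000e+00,  0.00000000e+00,
         1.00000000e+00]])}
0.014
```

View pics/scene0.png

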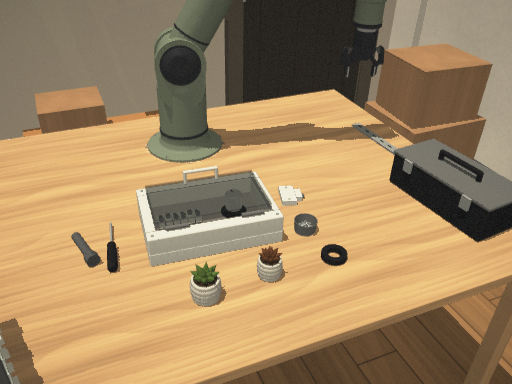

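View pics/side0.png

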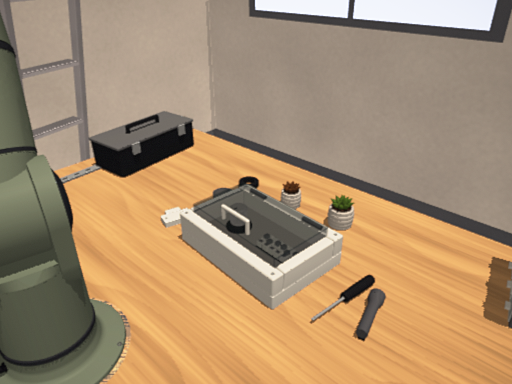

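The scene view shows the box at about (208,215), with the handle bar at (200,173) and the knob at (233,203). The side view shows the handle at (236,217). I'll zoom in on both for accurate corners.

Run:
```python
import cv2,numpy as np
a=cv2.imread("pics/scene0.png")[155:270,125:295];b=cv2.imread("pics/side0.png")[175:310,170:350]
a=cv2.resize(a,None,fx=4,fy=4,interpolation=cv2.INTER_CUBIC);b=cv2.resize(b,None,fx=4,fy=4,interpolation=cv2.INTER_CUBIC)
cv2.imwrite("pics/sz.png",a);cv2.imwrite("pics/dz.png",b);print(a.shape,b.shape)
```

```text
(460, 680, 3) (540, 720, 3)
```

View pics/sz.png

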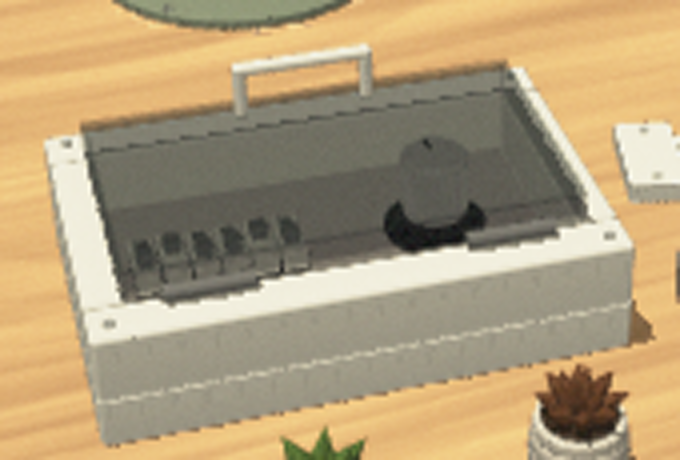

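View pics/dz.png

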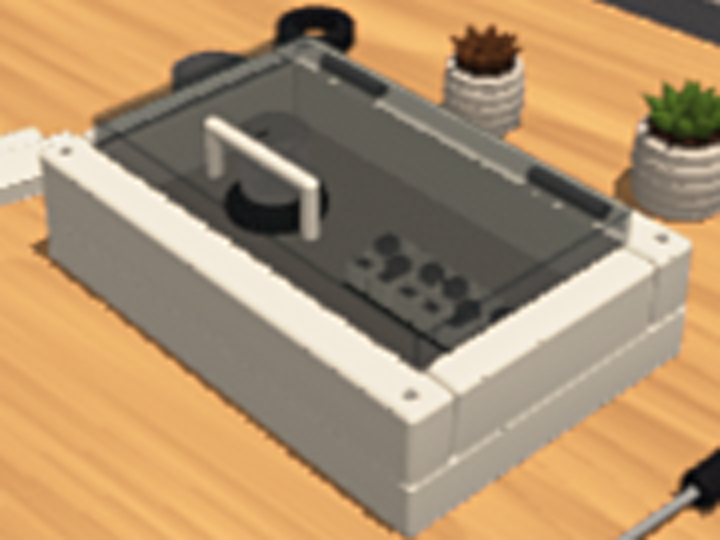

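Both zoomed views give box corners, bar ends, the knob top (scene zoom (434,155), side zoom (272,133)) and its pointer mark (scene zoom (428,145)). Next I fit the box pose to these.

```bash
cat > h.py <<'E'
import numpy as np
from workcell import camera_model
def K(c):
    f=192/np.tan(np.radians(c["vfov"]/2)); return f,c["cx"],c["cy"]
def ray(name,uv,state=None):
    c=camera_model(name);f,cx,cy=K(c);d=np.array([(uv[0]-cx)/f,(uv[1]-cy)/f,1.])
    if name=="wrist":
        from scipy.spatial.transform import Rotation as R
        T=c["T_tool_cam"];Rt=R.from_euler("xyz",state["tool_rot"]).as_matrix()
        return Rt@T[:3,3]+state["position"],Rt@T[:3,:3]@d
    return -c["R"].T@c["t"],c["R"].T@d
def plane(name,uv,z,state=None):
    o,d=ray(name,uv,state);return o+d*(z-o[2])/d[2]
def proj(name,X):
    c=camera_model(name);f,cx,cy=K(c);p=c["R"]@X+c["t"];return np.array([f*p[0]/p[2]+cx,f*p[1]/p[2]+cy])
E
python3 - <<'E'
from h import *
from scipy.optimize import least_squares
S=lambda u,v:(125+(u+.5)/4-.5,155+(v+.5)/4-.5)
D=lambda u,v:(170+(u+.5)/4-.5,175+(v+.5)/4-.5)
hx,hy=.12,.18
ob=[("scene",S(88,343),(hx,-hy,.088)),("scene",S(634,247),(hx,hy,.088)),("scene",S(44,140),(-hx,-hy,.088)),("scene",S(108,445),(hx,-hy,0)),
("side",D(410,418),(-hx,-hy,.088)),("side",D(42,152),(-hx,hy,.088)),("side",D(690,245),(hx,-hy,.088)),("side",D(412,535),(-hx,-hy,0)),("side",D(682,355),(hx,-hy,0))]
def w(p,X):
    c,s=np.cos(p[2]),np.sin(p[2]);return np.array([p[0]+c*X[0]-s*X[1],p[1]+s*X[0]+c*X[1],X[2]])
r=least_squares(lambda p:np.concatenate([proj(n,w(p,X))-uv for n,uv,X in ob]),[.5,0,0],loss='soft_l1')
print(r.x,r.fun.reshape(-1,2).round(1) if len(r.fun)==18 else '')
for n,A in(("scene",[S(234,66),S(370,48)]),("side",[D(210,122),D(315,184)])):
    q=[plane(n,a,.148) for a in A];print(n,q,np.mean(q,0),np.linalg.norm(q[0]-q[1]))
for n,a in(("scene",S(434,155)),("scene",S(428,145)),("side",D(272,133))):print("knob",n,plane(n,a,.103))
c,s=np.cos(r.x[2]),np.sin(r.x[2])
for P in [(-.1+.0,.0)]:pass
k=plane("scene",S(434,155),.103)[:2]-r.x[:2];print("knob box",c*k[0]+s*k[1],-s*k[0]+c*k[1])
E
```

```text
[ 0.51000419 -0.08010731 -0.09355523] [[ 0.3  0. ]
 [ 1.7 -0.3]
 [ 0.2 -1. ]
 [-1.1  1.3]
 [ 0.2  0.7]
 [-1.2 -0.9]
 [ 1.9 -1.2]
 [-0.8  2. ]
 [ 0.5 -0.2]]
scene [array([ 0.42665538, -0.12102345,  0.148     ]), array([ 0.43768953, -0.02527138,  0.148     ])] [ 0.43217246 -0.07314741  0.148     ] 0.09638574650584118
side [array([ 0.44293274, -0.02468852,  0.148     ]), array([ 0.43686221, -0.11974533,  0.148     ])] [ 0.43989747 -0.07221692  0.148     ] 0.0952504491259083
knob scene [ 0.51757478 -0.00804564  0.103     ]
knob scene [ 0.5044254  -0.00742631  0.103     ]
knob side [ 0.50958845 -0.00991512  0.103     ]
knob box 0.0008055662375909614 0.0724537761581851
```

Request:
{"name": "move_arm", "arguments": {"moves": [[40, -50, 10, -0.11], [80, -100, 20, -0.22], [120, -150, 30, -0.33], [160, -200, 40, -0.44], [195, -250, 50, -0.56], [225, -305, 55, -0.68], [240, -360, 55, -0.8], [250, -420, 55, -0.92], [254, -480, 55, -1.04], [254, -540, 55, -1.15], [254, -600, 55, -1.26], [254, -655, 55, -1.369]], "gripper": 0.5, "newtons": 40}}

```text
clock: 1.6
position: [0.4358, -0.0592, 0.3004]
tool_rot: [3.141, -0.0, 1.473]
force: [0.6, 0.6, 0.3]
grip_width: 0.0427
finger_force: 0.0
```

Run:
```python
from workcell import *
from workcell import monitor, grab_frame
import cv2
s=monitor.observe();a=grab_frame("wrist");print(s["position"],s["tool_rot"])
cv2.imwrite("pics/w1.png",cv2.resize(a,None,fx=1.5,fy=1.5,interpolation=cv2.INTER_CUBIC))
```

```text
[ 0.43575886 -0.05915756  0.30039074] [ 3.14131887e+00 -2.71251310e-04  1.47286912e+00]
```

View pics/w1.png

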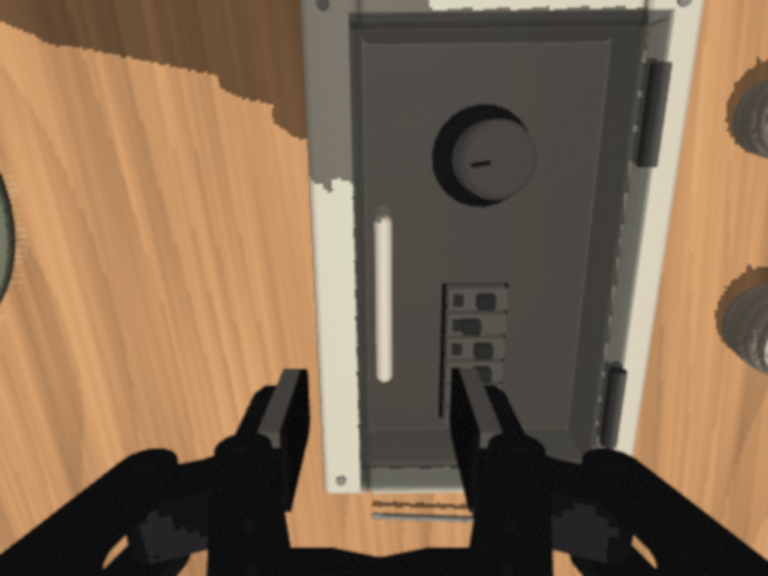

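The wrist view shows the bar from (384,214) to (384,378), the knob top centred near (494,159) and the bezel centred near (484,155), with the pointer mark at (481,163) pointing towards -x.

Run:
```python
from h import *
s=dict(position=np.array([.43576,-.05916,.30039]),tool_rot=np.array([3.14132,-.00027,1.47287]))
W=lambda u,v:((u+.5)/1.5-.5,(v+.5)/1.5-.5)
for z,p in((.148,(384,218)),(.148,(384,378)),(.103,(494,159)),(.103,(472,165)),(.103,(490,162)),(.046,(484,155)),(.088,(319,3)),(.088,(333,490))):
    print(p,plane("wrist",W(*p),z,s).round(4))
```

```text
(384, 218) [ 0.4401 -0.0281  0.148 ]
(384, 378) [ 0.431  -0.1235  0.148 ]
(494, 159) [ 0.5101 -0.0057  0.103 ]
(472, 165) [ 0.4966 -0.008   0.103 ]
(490, 162) [ 0.5076 -0.0073  0.103 ]
(484, 155) [ 0.515 -0.006  0.046]
(319, 3) [0.4138 0.0922 0.088 ]
(333, 490) [ 0.3799 -0.2454  0.088 ]
```

Request:
{"name": "move_arm", "arguments": {"moves": [[0, -15, -40, 0], [0, -15, -80, 0], [0, -15, -120, 0], [0, -15, -156, 0], [0, -15, -156, 0]]}}

```text
clock: 2.28
position: [0.4349, -0.0723, 0.1428]
tool_rot: [-3.137, 0.001, 1.476]
force: [-0.3, -0.6, 1.6]
grip_width: 0.0424
finger_force: 0.0
```

Request:
{"name": "move_arm", "arguments": {"moves": [[0, 0, 0, 0], [0, 0, 0, 0], [0, 0, 0, 0], [0, 0, 0, 0], [0, 0, 0, 0], [0, 0, 0, 0]], "gripper": 0.0, "newtons": 30}}

```text
clock: 3.02
position: [0.4368, -0.0721, 0.1455]
tool_rot: [3.14, -0.001, 1.477]
force: [-2.6, -0.8, 10.5]
grip_width: 0.0088
finger_force: 29.3
```

Run:
```python
import numpy as np
r=np.hypot(160,48);p=np.arctan2(48,-160)
for t in np.arange(0,1.96,.15):
    x=r*np.cos(p-t)+160;z=r*np.sin(p-t)-48
    print(round(t,2),(x*np.cos(.094)).round(),(-x*np.sin(.094)).round(),z.round())
```

```text
0.0 0.0 -0.0 -0.0
0.15 9.0 -1.0 23.0
0.3 21.0 -2.0 45.0
0.45 37.0 -3.0 65.0
0.6 55.0 -5.0 82.0
0.75 75.0 -7.0 96.0
0.9 98.0 -9.0 107.0
1.05 121.0 -11.0 115.0
1.2 146.0 -14.0 119.0
1.35 171.0 -16.0 119.0
1.5 196.0 -18.0 115.0
1.65 220.0 -21.0 108.0
1.8 242.0 -23.0 97.0
1.95 263.0 -25.0 83.0
```

Request:
{"name": "move_arm", "arguments": {"moves": [[9, -1, 23, 0], [21, -2, 45, 0], [37, -3, 65, 0], [55, -5, 82, 0], [75, -7, 96, 0], [98, -9, 107, 0]]}}

```text
clock: 3.78
position: [0.5344, -0.0808, 0.2535]
tool_rot: [3.141, -0.001, 1.477]
force: [-0.5, 1.1, -0.0]
grip_width: 0.0089
finger_force: 30.5
```

Request:
{"name": "move_arm", "arguments": {"moves": [[23, -2, 8, 0], [48, -5, 12, 0], [73, -7, 12, 0], [98, -9, 8, 0], [122, -12, 1, 0], [144, -14, -10, 0], [144, -14, -10, 0], [144, -14, -10, 0]]}}

```text
clock: 4.78
position: [0.6791, -0.0941, 0.2427]
tool_rot: [3.139, -0.001, 1.478]
force: [3.0, 4.4, 2.5]
grip_width: 0.0086
finger_force: 31.3
```

Run:
```python
from workcell import monitor, grab_frame
import cv2
a=grab_frame("scene");b=grab_frame("side")
a=cv2.resize(a[30:290,100:340],(600,600));b=cv2.resize(b[60:320,150:350],(200,260))
cv2.imwrite("pics/op.png",a)
```

```text
(no output)
```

View pics/op.png

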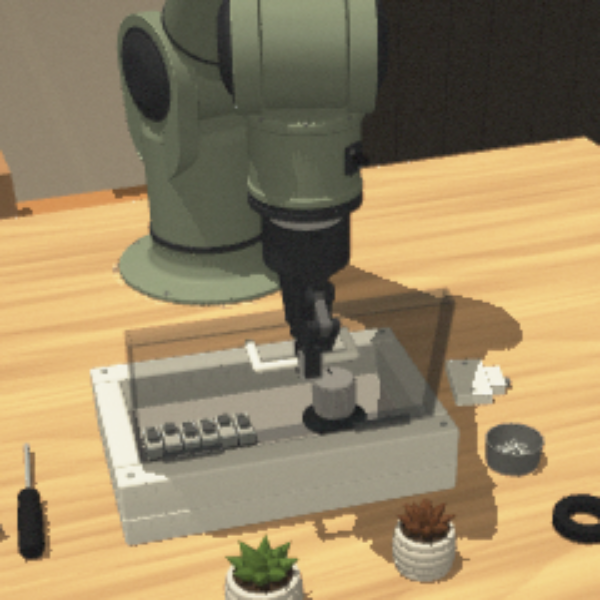

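The cover is held past upright, with the bar between the fingers at about (310,360). I'll release a little and lift.

Request:
{"name": "move_arm", "arguments": {"moves": [[0, 0, 0, 0], [0, 0, 0, 0], [2, 0, 15, 0], [4, 0, 45, 0], [4, 0, 80, 0], [4, 0, 110, 0], [4, 0, 110, 0]], "gripper": 0.3}}

```text
clock: 5.75
position: [0.6826, -0.0959, 0.3546]
tool_rot: [3.138, 0.0, 1.476]
force: [1.4, 0.8, -0.7]
grip_width: 0.0257
finger_force: 0.0
```

Run:
```python
from workcell import monitor, grab_frame
import cv2
a=grab_frame("scene")
a=cv2.resize(a[30:290,100:340],(600,600))
cv2.imwrite("pics/op2.png",a)
```

```text
(no output)
```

View pics/op2.png

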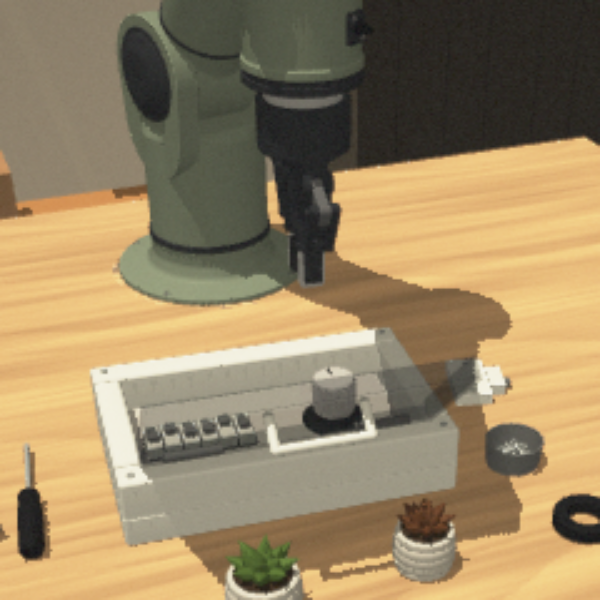

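The cover lies back on its stop, with the bar at (325,440), and the knob at (333,390) is free. Next I move over the knob to measure it.

Request:
{"name": "move_arm", "arguments": {"moves": [[-55, 20, 0, 0], [-110, 40, 0, 0], [-150, 55, -40, 0], [-170, 66, -80, 0], [-170, 66, -105, 0], [-170, 66, -105, 0], [-170, 66, -105, 0]], "gripper": 1.0}}

```text
clock: 6.68
position: [0.5126, -0.0295, 0.2471]
tool_rot: [3.141, 0.0, 1.476]
force: [0.2, 0.5, -0.1]
grip_width: 0.0856
finger_force: 0.0
```

Run:
```python
from workcell import monitor, grab_frame
import cv2
from h import *
s=monitor.observe();a=grab_frame("wrist");print(s["position"],s["tool_rot"],s["qpos"].round(2))
cv2.imwrite("pics/w2.png",cv2.resize(a,None,fx=1.5,fy=1.5,interpolation=cv2.INTER_CUBIC))
np.save("s2.npy",np.r_[s["position"],s["tool_rot"]])
```

```text
[ 0.51260452 -0.02952657  0.24707306] [3.14106461e+00 2.26707219e-04 1.47624243e+00] [-0.45  0.38  0.52  1.91 -0.24  0.91  0.09]
```

View pics/w2.png

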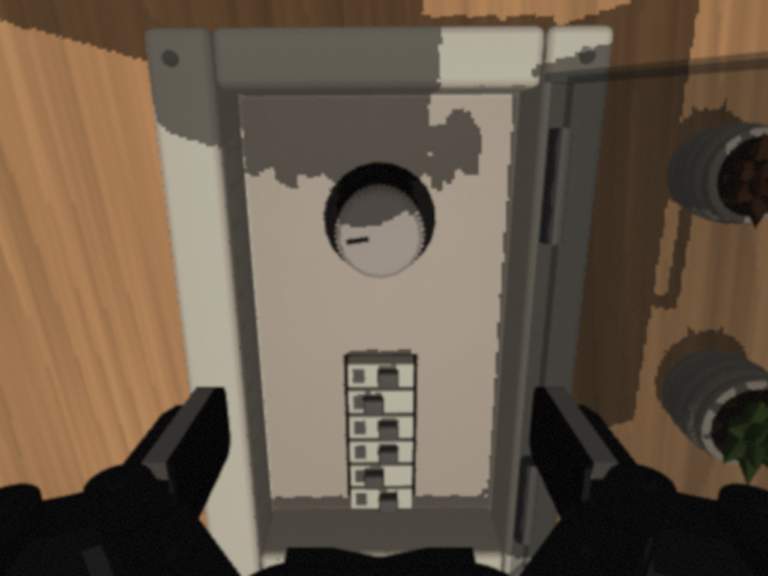

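The knob top is centred at (379,232), the bezel at about (380,216), and the pointer mark runs from (368,239) to (347,241).

Run:
```python
from h import *
q=np.load("s2.npy");s=dict(position=q[:3],tool_rot=q[3:])
W=lambda u,v:((u+.5)/1.5-.5,(v+.5)/1.5-.5)
for z,p in((.103,(379,232)),(.103,(334,232)),(.103,(424,232)),(.103,(347,241)),(.103,(368,239)),(.046,(380,217)),(.046,(325,217)),(.046,(435,217))):
    print(p,plane("wrist",W(*p),z,s).round(4))
```

```text
(379, 232) [ 0.5136 -0.0043  0.103 ]
(334, 232) [ 0.4898 -0.0021  0.103 ]
(424, 232) [ 0.5374 -0.0066  0.103 ]
(347, 241) [ 0.4961 -0.0076  0.103 ]
(368, 239) [ 0.5074 -0.0075  0.103 ]
(380, 217) [ 0.5142 -0.0052  0.046 ]
(325, 217) [ 0.4793 -0.0019  0.046 ]
(435, 217) [ 0.5491 -0.0085  0.046 ]
```

Request:
{"name": "move_arm", "arguments": {"moves": [[1.5, 24, -20, 0], [1.5, 24, -65, 0], [1.5, 24, -110, 0], [1.5, 24, -145, 0], [1.5, 24, -162, 0], [1.5, 24, -162, 0]]}}

```text
clock: 7.48
position: [0.5139, -0.0054, 0.0843]
tool_rot: [-3.141, 0.0, 1.476]
force: [0.0, -0.5, 0.3]
grip_width: 0.0853
finger_force: 0.0
```

Request:
{"name": "move_arm", "arguments": {"moves": [[0, 0, 0, 0], [0, 0, 0, 0], [0, 0, 0, 0], [0, 0, 0, 0], [0, 0, 0, 0], [0, 0, 0, 0]], "gripper": 0.0, "newtons": 30}}

```text
clock: 8.22
position: [0.5146, -0.005, 0.0853]
tool_rot: [3.139, -0.001, 1.477]
force: [0.3, -0.1, 9.4]
grip_width: 0.0474
finger_force: 30.5
```

Request:
{"name": "move_arm", "arguments": {"moves": [[0, 0, 0, -0.08], [0, 0, 0, -0.16], [0, 0, 0, -0.24], [0, 0, 0, -0.3], [0, 0, 0, -0.3]]}}

```text
clock: 8.85
position: [0.5138, -0.005, 0.0846]
tool_rot: [3.141, -0.0, 1.177]
force: [-1.1, -0.9, -0.4]
grip_width: 0.0474
finger_force: 31.0
```

Request:
{"name": "move_arm", "arguments": {"moves": [[0, 0, -0.5, -0.05], [0, 0, -0.5, -0.1], [0, 0, -0.5, -0.1]]}}

```text
clock: 9.22
position: [0.5137, -0.0051, 0.0838]
tool_rot: [-3.142, 0.0, 1.076]
force: [-0.4, 0.6, -1.3]
grip_width: 0.0472
finger_force: 31.0
```

The vertical force vanished, so I'll press down a little to check whether the knob has dropped.

Request:
{"name": "move_arm", "arguments": {"moves": [[0, 0, -1, 0], [0, 0, -2, 0], [0, 0, -2, 0]]}}

```text
clock: 9.6
position: [0.5137, -0.0052, 0.0817]
tool_rot: [-3.142, 0.0, 1.077]
force: [0.1, -0.3, -1.9]
grip_width: 0.0474
finger_force: 31.0
```

Request:
{"name": "move_arm", "arguments": {"moves": [[0, 0, -1, 0], [0, 0, -2, 0], [0, 0, -3, 0], [0, 0, -3, 0]]}}

```text
clock: 10.1
position: [0.5137, -0.0052, 0.0788]
tool_rot: [-3.142, -0.0, 1.077]
force: [-1.5, -1.0, 2.6]
grip_width: 0.0471
finger_force: 31.3
```

Request:
{"name": "move_arm", "arguments": {"moves": [[0, 0, -1, 0], [0, 0, -2, 0], [0, 0, -2, 0]]}}

```text
clock: 10.48
position: [0.5137, -0.0052, 0.0768]
tool_rot: [3.142, -0.0, 1.077]
force: [-1.5, 0.2, 3.1]
grip_width: 0.0471
finger_force: 31.5
```

Request:
{"name": "move_arm", "arguments": {"moves": [[0, 0, -1, 0], [0, 0, -2, 0], [0, 0, -2, 0]]}}

```text
clock: 10.85
position: [0.5137, -0.0052, 0.0748]
tool_rot: [-3.142, -0.0, 1.077]
force: [-1.4, -0.4, 5.8]
grip_width: 0.0473
finger_force: 31.7
```

Request:
{"name": "move_arm", "arguments": {"moves": [[0, 0, -1, 0], [0, 0, -1.5, 0], [0, 0, -1.5, 0], [0, 0, -1.5, 0]]}}

```text
clock: 11.35
position: [0.5137, -0.0052, 0.0744]
tool_rot: [-3.141, -0.001, 1.076]
force: [-10.6, 1.3, 39.1]
grip_width: 0.0476
finger_force: 35.0
```

Request:
{"name": "move_arm", "arguments": {"moves": [[0, 0, 0.8, 0], [0, 0, 0.8, 0], [0, 0, 0.8, 0], [0, 0, 0.8, 0]]}}

```text
clock: 11.85
position: [0.5136, -0.0052, 0.0745]
tool_rot: [-3.141, -0.0, 1.077]
force: [-5.3, -0.0, 18.5]
grip_width: 0.0476
finger_force: 33.0
```

Run:
```python
from workcell import monitor, grab_frame
import cv2
a=grab_frame("scene")
cv2.imwrite("pics/end.png",cv2.resize(a[100:280,110:330],(660,540)));print(monitor.observe()["force"])
```

```text
[-5.12018746  0.4311161  17.40597687]
```

View pics/end.png

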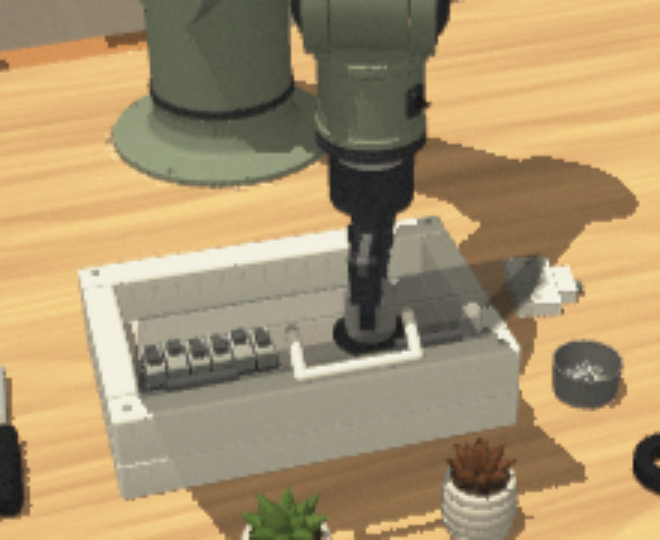

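The gripper holds the knob low on its bezel at (370,330), and the cover is still open. The force rose through the spring's range and then hit a hard stop 11 mm down, so the knob is fully home.

```bash
python3 -c "
from workcell import bot
print(bot.job_done())"
```

```text
the job is handed in; nothing more can be done
None
```

I handed the job in: the cover is back on its stop, the knob has dropped over its pin, and the gripper is holding it pushed home with about 17 N. The hand-in returned no verdict.

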